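# Leaf over the tiles in the browser and bring out the stamped one

### The job

Three look-alike glazed tiles lie face up on the far side of the V-shaped tile rack. Leaf all three over, like pages, so that they lie on the near side of the rack with their backs showing. Then lift out the one with a black ring stamped on its back and lay it flat, stamped back up, in the middle of the felt mat; do not drop a tile, leave the other two turned over in the rack, and leave the bottle, cup and bowl alone.

Things in the scene. Friction and masses are not known exactly. Their poses are not given: they have to be found in the camera images.
- rack: Fixed cork-lined wooden V-trough, 374 mm long (y) and 166 mm deep (x). Origin on the counter under the middle of the V; x to its far side, y along it, z up. The V's bottom line runs along y 30 mm up; from it a far slope (+x) and a near slope (-x) rise at 35 degrees, 88 mm long, to upper edges at x = +-72, z = 80 mm. Boards 11 mm thick; end cheeks stand 6 mm above the slopes.
- tile_stamped_centre (a point): Centre of the tile with the stamp on its back: a black ring 42 mm across with a bar through it, hidden at first. Tile axes: x along its 130 mm length to its upper end, y across its 60 mm width, z out of the glazed blue face; 12 mm thick, 0.2 kg. It starts on the far slope face up, lower end in the bottom of the V; 42 mm of its upper end juts out past the slope, its corner 105 mm up.
- tile_plain1_centre (a point): Centre of a second tile: same size, axes and kind of start, but a bare terracotta back with two thin ribs. The three stand side by side in any order, centres 100 to 120 mm apart along the rack.
- tile_plain2_centre (a point): Centre of the third tile, bare back too. Pulled by its free end towards -x of the rack, a tile tips about its lower end (2 to 3 N); past upright it falls by itself onto the near slope and rests there back up, its upper end jutting out 42 mm to -x.
- tile_stamped: The same stamped tile as a body; its origin and axes are those of point tile_stamped_centre.
- tile_plain1: The same tile as point tile_plain1_centre, same origin and axes.
- tile_plain2: The same tile as point tile_plain2_centre, same origin and axes.
- mat: Grey felt mat, 180 (its x) x 140 (its y) x 4 mm, fixed to the counter to the left of the rack. Origin under its centre, at counter height.
- soda_bottle: Bystander: green glass bottle, 58 mm across, 190 mm tall, upright to the right of the rack. Origin under its centre.
- brass_cup: Bystander: brass goblet, 66 mm across, 95 mm tall, on the far side, between rack and mat. Origin under its centre.
- enamel_bowl: Bystander: white bowl, 120 mm across, 50 mm tall, to the right, nearer the robot. Origin under its centre.
Not all that is in view belongs to the job. Leave any turquoise look-alike of the tile_plain1 alone. Leave any yellow look-alike of the tile_stamped alone.

How it is judged:
By the outcome, as a careful person would: the job done as asked, in the order asked, and still so for the second after the job is handed in, with the robot touching nothing.
It also fails if it takes over 72 s, if anything falls off the work surface, if the arm or the gripper's body presses on something with over 40 N, if the wrist force passes 120 N, or if a joint passes its speed limit or range.

### The arm

A 6-joint arm with a two-finger parallel gripper is mounted at the origin on the work surface. World frame = base frame: x ahead of the robot, y to its left, z up, the work surface at z = 0. Lengths are in m, angles in rad, forces in N, time in s.
With the tool pointing down it reaches from about 0.35 to 0.775 m from the base axis. Payload 7.3 kg.
Tool frame: the origin (TCP) lies on the centre line of the jaws, within the pads' length; the fingertips stand 11 mm ahead of it and the grasp point (between the pads) lies 8 mm behind it; z points along the fingers, y is the direction in which the jaws open and shut (so a half turn about z gives the same grasp; the last joint's range is limited). The gripper opens to 92 mm and grips with 3 to 60 N. Pads are 19 mm wide; open, the fingers measure 130 mm over their backs; the gripper's body (75 mm by 190 mm) begins 47 mm behind the grasp point.
Start: joints at [-0.146, 0.342, 1.524, -0, 1.275, -0.146], TCP at [0.525, 0, 0.199] pointing down, gripper open.
Joint ranges: [-2.53, 2.53], [-0.77, 2.02], [0.04, 2.7], [-1, 4.14], [0.28, 2.66], [-3.11, 3.11]. Speed limits (rad/s): [2.57, 2.57, 3.14, 3.14, 3.14, 3.14].

### API

Orientations are given as [roll, pitch, yaw] about the fixed x, y, z axes, in that order (R = Rz(yaw) Ry(pitch) Rx(roll)).
In Python, from cell import robot gives the robot as it stands.
- The arm moves only by the tool jog_arm, never from a script. Its argument "deltas" is one flat list of numbers, 6 for each row, row after row: the shift along the world's x, y, z in units of 0.1 m (1.0 is 0.1 m), then the turn, a rotation vector about the world's x, y, z in units of 90 degrees (1.0 is 90 degrees). A call has 1 to 5 rows; each row is the pose to reach, as a shift and turn from the pose commanded when the call began; what a row does not reach only later rows make up. A row lasts 1/12 s, in which the tool goes at most 41.7 mm and 7.16 degrees, less where a joint would pass 70% of its speed; a pose out of reach is approached as far as the arm can. A call with a number of a shift or a turn outside -1 to 1 is refused whole. A call with a gripper value outside its range is refused whole. "claw" is the opening, from 0 (shut) to 1 (fully open), set as the call begins (left out, the last holds). The fingers move at their own pace and stop on an object; "newtons" is the grip in N (left out, the last holds). Time passes only in rows, so rows that repeat a pose let the fingers close. It gives the time, the measured TCP pose, the force and the opening at its end, in the units of the state.
- robot.observe(): the state, without advancing time (a new reading comes with each control period).
- robot.read_camera(name): name is "scene" or "side" or "wrist"; returns the picture (384x512x3 uint8, red, green, blue); there is no depth.
- robot.camera_params(name): a dict with "fx", "fy", "cx", "cy" (pixels), "R" (3x3) and "t" (3): a world point X has camera coordinates R X + t. Camera axes: x right, y down, z forward; pixel columns grow to the right and rows downward; lengths in m; the calibration is good to about 2 mm. A picture is of the moment at which its call begins: read the wrist's pose just before it. camera_params takes no time and is no camera call; for the wrist camera it gives the pose at the moment of the call.
- robot.hand_in(): hands the job in, once; it reports no verdict.
The state is a dict: "time": time; "qpos": joint angles; "qvel": joint speeds; "joint_efforts": joint torques, N m; "tool_pos": TCP position; "tool_rot": TCP orientation; "contact_force": force on the tool from outside, world axes, zero at the start; "torque": the same for the moment, N m; "opening": finger opening in m.
Only numpy, scipy, OpenCV 4.12 (cv2) and the standard library are available. Lean on these libraries where they do the work, as an engineer would, in place of code of your own. Each camera call takes 0.05 s, during which the arm holds its last target. There are 200 camera calls.

## Working session

There is one attempt and no reset: what is moved stays moved. The work goes in short steps, Python scripts to look and compute and a tool call to move; the robot and the scene stay as the last step left them, time stands still between calls to the robot, and variables do not carry over. Pictures are saved under pics/ and viewed, about 8 in all and at most 12, crops included, and the job is handed in when it is done.

Besides the shell and the picture viewer there is one more tool, called after "Call:" as name(argument=value, ...) on one line, values as JSON. jog_arm: Moves the arm, as the interface text tells. Its arguments: {"type":"object","properties":{"deltas":{"type":"array","items":{"type":"number"}},"claw":{"type":"number"},"newtons":{"type":"number"}},"required":["deltas"]}

```bash
mkdir -p pics
python3 - <<'E'
from cell import robot
import cv2,numpy as np
for n in("scene","side"):
    im=robot.read_camera(n); cv2.imwrite(f"pics/{n}0.png",im[:,:,::-1])
    p=robot.camera_params(n); R=np.array(p["R"]);print(n,p["fx"],p["cx"],p["cy"],R.round(3).tolist(),"pos",(-R.T@np.array(p["t"])).round(3))
o=robot.observe();print(o)
E
ls
```

```text
scene 417.9831252834177 253.63237603602553 193.74098245044195 [[-0.878, 0.48, 0.003], [0.347, 0.641, -0.685], [-0.331, -0.599, -0.729]] pos [0.945 0.633 0.939]
side 418.3527195832081 257.8014503739875 185.51034982246296 [[0.988, -0.156, 0.021], [-0.079, -0.606, -0.791], [0.136, 0.78, -0.611]] pos [ 0.414 -0.96   0.743]
{'time': 0.1, 'qpos': array([-1.46018200e-01,  3.42669620e-01,  1.52489546e+00, -1.48352947e-06,
        1.27535966e+00, -1.46010357e-01]), 'qvel': array([ 1.04628193e-03, -3.86818194e-03, -3.26209974e-03, -4.48601813e-04,
       -8.47713688e-05,  6.84524213e-04]), 'joint_efforts': array([ 1.49919495e-03, -4.32001984e+01, -2.44694173e+01,  7.19219679e-02,
        5.25739230e-02, -9.79429342e-05]), 'tool_pos': array([5.24624650e-01, 6.74082369e-05, 1.98214949e-01]), 'tool_rot': array([-3.14027453e+00, -1.92404788e-04,  1.57078879e+00]), 'contact_force': array([-0.28809365, -0.38290592,  0.26646656]), 'torque': array([-0.02668723,  0.03233942, -0.05426764]), 'opening': 0.09188010896996567}
pics
```

View pics/scene0.png

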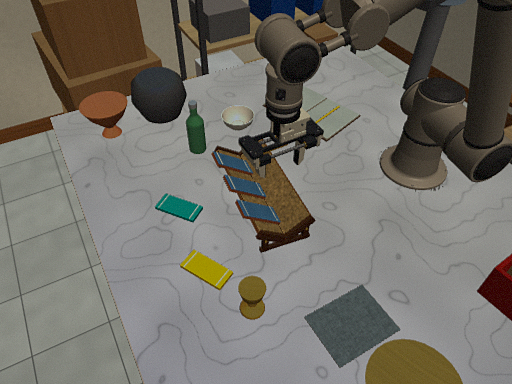

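View pics/side0.png

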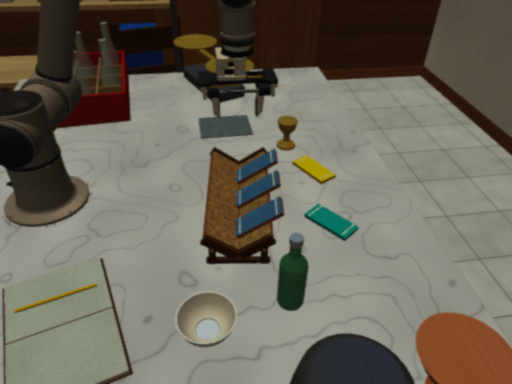

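```bash
cat > h.py <<'E'
from cell import robot
import cv2,numpy as np
def ray(p,uv):
    R=np.array(p["R"]);c=-R.T@np.array(p["t"])
    d=R.T@np.array([(uv[0]-p["cx"])/p["fx"],(uv[1]-p["cy"])/p["fy"],1]);return c,d/np.linalg.norm(d)
def onz(p,uv,z):
    c,d=ray(p,uv);return c+d*(z-c[2])/d[2]
def tri(p1,a,p2,b):
    c1,d1=ray(p1,a);c2,d2=ray(p2,b)
    s=np.linalg.lstsq(np.stack([d1,-d2],1),c2-c1,rcond=None)[0]
    x,y=c1+s[0]*d1,c2+s[1]*d2;return (x+y)/2,np.linalg.norm(x-y)
def proj(p,X):
    q=np.array(p["R"])@X+np.array(p["t"]);return np.array([p["fx"]*q[0]/q[2]+p["cx"],p["fy"]*q[1]/q[2]+p["cy"]])
def quads(im,lo,hi,amin=60,roi=None):
    m=cv2.inRange(cv2.cvtColor(im,cv2.COLOR_RGB2HSV),lo,hi)
    if roi: 
        k=np.zeros_like(m);x0,y0,x1,y1=roi;k[y0:y1,x0:x1]=1;m*=k
    m=cv2.morphologyEx(m,cv2.MORPH_CLOSE,np.ones((3,3)))
    out=[]
    for c in cv2.findContours(m,cv2.RETR_EXTERNAL,cv2.CHAIN_APPROX_NONE)[0]:
        if cv2.contourArea(c)<amin: continue
        h=cv2.convexHull(c);_,t=cv2.minEnclosingTriangle(h)
        q=cv2.approxPolyN(h,4,ensure_convex=True).reshape(-1,2) if len(h)>4 else h
        out.append((cv2.contourArea(c),np.array(q,float)))
    return out
E
python3 - <<'E'
from h import *
for n,roi in(("scene",(200,130,330,260)),("side",(190,130,300,270))):
    im=cv2.cvtColor(cv2.imread(f"pics/{n}0.png"),cv2.COLOR_BGR2RGB);p=robot.camera_params(n)
    for a,q in quads(im,(95,60,40),(125,255,255),100,roi): print(n,a,q.round(1).tolist())
    x0,y0,x1,y1=roi
    cv2.imwrite(f"pics/{n}c.png",cv2.resize(im[y0:y1,x0:x1,::-1],None,fx=4.2,fy=4.2,interpolation=cv2.INTER_CUBIC))
# mat by grey/teal mask
    roi=(295,275,410,370) if n=="scene" else (190,108,260,142)
    for a,q in quads(im,(70,15,40),(110,120,170),300,roi): print("mat",n,a,[onz(p,u,.004).round(3).tolist() for u in q])
a=cv2.imread("pics/scenec.png");b=cv2.imread("pics/sidec.png")
h=590;f=lambda i:cv2.resize(i,None,fx=.71,fy=.71) 
a,b=f(a),f(b);H=max(a.shape[0],b.shape[0]);pad=lambda i:cv2.copyMakeBorder(i,0,H-i.shape[0],0,0,cv2.BORDER_CONSTANT)
cv2.imwrite("pics/both.png",np.hstack([pad(a),pad(b)]));print(a.shape,b.shape)
E
```

```text
scene 445.5 [[272.0, 207.0], [280.0, 222.0], [244.0, 215.0], [236.0, 199.0]]
scene 375.5 [[258.0, 183.0], [266.0, 196.0], [231.0, 188.0], [224.0, 174.0]]
scene 313.0 [[245.0, 160.0], [253.0, 173.0], [219.0, 163.0], [212.0, 150.0]]
mat scene 3992.5 [[0.428, 0.412, 0.004], [0.605, 0.416, 0.004], [0.608, 0.276, 0.004], [0.432, 0.272, 0.004]]
side 696.0 [[281.0, 212.0], [236.0, 236.0], [236.0, 218.0], [279.0, 196.0]]
side 521.5 [[277.0, 184.0], [236.0, 206.0], [237.0, 191.0], [277.0, 170.0]]
side 416.0 [[275.0, 160.0], [237.0, 182.0], [237.0, 170.0], [274.0, 147.0]]
mat side 823.0 [[0.602, 0.278, 0.004], [0.43, 0.273, 0.004], [0.429, 0.406, 0.004], [0.598, 0.41, 0.004]]
(388, 388, 3) (417, 328, 3)
```

View pics/both.png

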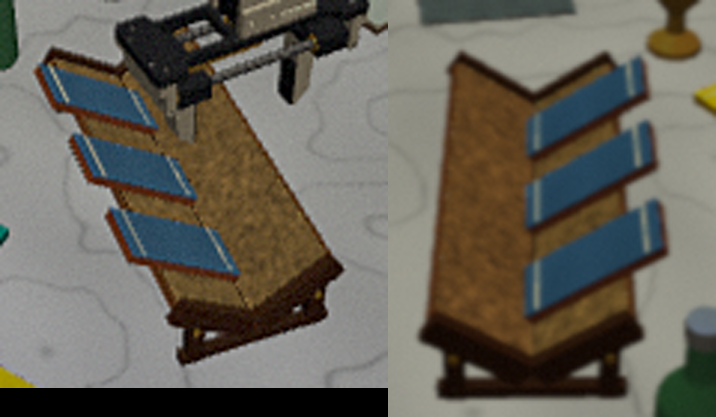

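Run:
```python
from h import *
S,D=robot.camera_params("scene"),robot.camera_params("side")
sc=[[[272.0, 207.0], [280.0, 222.0], [244.0, 215.0], [236.0, 199.0]],[[258.0, 183.0], [266.0, 196.0], [231.0, 188.0], [224.0, 174.0]],[[245.0, 160.0], [253.0, 173.0], [219.0, 163.0], [212.0, 150.0]]]
sd=[[[275.0, 160.0], [237.0, 182.0], [237.0, 170.0], [274.0, 147.0]],[[277.0, 184.0], [236.0, 206.0], [237.0, 191.0], [277.0, 170.0]],[[281.0, 212.0], [236.0, 236.0], [236.0, 218.0], [279.0, 196.0]]]
for a,b in zip(sc,sd):
    P=[];E=[]
    for i,j in ((0,1),(1,2),(2,3),(3,0)):
        x,e=tri(S,a[i],D,b[j]);P.append(x);E.append(e)
    P=np.array(P);print(P.round(3).tolist(),np.round(E,4))
    u=(P[2]+P[3]-P[0]-P[1])/2;v=(P[1]+P[2]-P[0]-P[3])/2
    print(" ctr",P.mean(0).round(4),"len",np.linalg.norm(u).round(4),np.linalg.norm(v).round(4),"yaw",np.degrees(np.arctan2(u[1],u[0])).round(1),np.degrees(np.arctan2(-v[0],v[1])).round(1),"slope",np.degrees(np.arctan2(u[2],np.hypot(u[0],u[1]))).round(1))
# rack upper near edge/far corners from crops
k=4.2*.71
pts={"far-y+":((200+171/k,130+318/k),(190+(608-388)/k,130+55/k)),"near-y+":((200+340/k,130+267/k),(190+(458-388)/k,130+57/k))}
for n,(a,b) in pts.items(): print(n,tri(S,a,D,b))
```

```text
[[0.516, -0.037, 0.038], [0.523, 0.021, 0.037], [0.628, 0.009, 0.115], [0.62, -0.052, 0.113]] [0.0009 0.0004 0.003  0.0037]
 ctr [ 0.5717 -0.0149  0.0756] len 0.1296 0.0601 yaw -7.2 -7.6 slope 35.9
[[0.503, -0.141, 0.039], [0.511, -0.081, 0.041], [0.615, -0.096, 0.112], [0.605, -0.155, 0.111]] [0.0024 0.0008 0.     0.004 ]
 ctr [ 0.5583 -0.1182  0.0757] len 0.1265 0.06 yaw -8.3 -8.4 slope 34.6
[[0.49, -0.25, 0.039], [0.496, -0.186, 0.039], [0.599, -0.203, 0.112], [0.593, -0.263, 0.114]] [0.0017 0.0002 0.0016 0.0035]
 ctr [ 0.5447 -0.2255  0.0762] len 0.1279 0.0624 yaw -8.2 -6.0 slope 35.5
far-y+ (array([0.61300497, 0.06197654, 0.07618555]), np.float64(0.010957263344218251))
near-y+ (array([0.45924892, 0.08265829, 0.0752823 ]), np.float64(0.004438209352819827))
```

Run:
```python
from h import *
S,D=robot.camera_params("scene"),robot.camera_params("side")
print("bottle top",tri(S,(193,103),D,(296,238)),"base",onz(D,(291,300),0),onz(S,(197,148),0))
print("cup base",onz(S,(252,312),0),onz(D,(286,145),0))
print("bowl",onz(D,(206,320),.04),onz(S,(238,117),.045))
```

```text
bottle top (array([ 0.58414033, -0.41685515,  0.18485658]), np.float64(0.0014191499584318929)) base [ 0.58788264 -0.41930006  0.        ] [ 0.5871042  -0.42124103  0.        ]
cup base [0.71243288 0.20512764 0.        ] [0.70738519 0.19388766 0.        ]
bowl [ 0.4049812 -0.4711525  0.04     ] [ 0.40967425 -0.45644504  0.045     ]
```

Call:
jog_arm(deltas=[0.3, 0, 0.1, 0, 0, 0.07, 0.6, 0, 0.1, 0, 0, 0.14, 0.9, -0.1, 0.1, 0, 0, 0.22, 1.0, -0.2, 0.1, 0, 0, 0.3, 1.0, -0.25, 0.1, 0, 0, 0.37], claw=0)

```text
time: 0.52
tool_pos: [0.6268, -0.026, 0.2072]
tool_rot: [-3.141, -0.0, 2.158]
contact_force: [-2.1, -0.3, 0.1]
opening: 0.0629
```

Call:
jog_arm(deltas=[0.2, 0, 0, 0, 0, 0.078, 0.32, 0, 0, 0, 0, 0.156, 0.32, 0, -0.2, 0, 0, 0.234, 0.32, 0, -0.5, 0, 0, 0.312, 0.32, 0, -0.6, 0, 0, 0.39])

```text
time: 0.93
tool_pos: [0.6551, -0.0247, 0.1441]
tool_rot: [-3.14, -0.007, 2.771]
contact_force: [0.2, 0.2, -0.9]
opening: 0.0301
```

Call:
jog_arm(deltas=[0, 0, -0.2, 0, 0, 0.078, 0, 0, -0.4, 0, 0, 0.158, 0, 0, -0.53, 0, 0, 0.158, -0.06, 0.01, -0.53, 0, 0, 0.158, -0.12, 0.02, -0.53, 0, 0, 0.158])

```text
time: 1.35
tool_pos: [0.644, -0.0228, 0.0948]
tool_rot: [3.141, -0.002, 3.012]
contact_force: [-0.4, 0.3, -0.6]
opening: 0.001
```

Call:
jog_arm(deltas=[-0.06, 0.01, 0, 0, 0, 0, -0.12, 0.015, 0.08, 0, 0, 0, -0.18, 0.02, 0.16, 0, 0, 0, -0.24, 0.03, 0.22, 0, 0, 0, -0.3, 0.04, 0.27, 0, 0, 0])

```text
time: 1.77
tool_pos: [0.6151, -0.019, 0.1251]
tool_rot: [3.142, 0.003, 3.013]
contact_force: [-0.4, 0.2, -0.2]
opening: 0.0004
```

Call:
jog_arm(deltas=[-0.1, 0.013, 0.08, 0, 0, 0, -0.2, 0.026, 0.13, 0, 0, 0, -0.3, 0.039, 0.17, 0, 0, 0, -0.4, 0.052, 0.21, 0, 0, 0, -0.5, 0.065, 0.25, 0, 0, 0])

```text
time: 2.18
tool_pos: [0.564, -0.0123, 0.1485]
tool_rot: [3.142, 0.0, 3.013]
contact_force: [-0.3, 0.2, 1.5]
opening: 0.0001
```

Call:
jog_arm(deltas=[-0.1, 0.013, 0.02, 0, 0, 0, -0.2, 0.026, 0.03, 0, 0, 0, -0.3, 0.039, 0.04, 0, 0, 0, -0.4, 0.052, 0.04, 0, 0, 0, -0.46, 0.06, 0.04, 0, 0, 0])

```text
time: 2.6
tool_pos: [0.5176, -0.0062, 0.1522]
tool_rot: [3.141, -0.0, 3.013]
contact_force: [0.9, 0.3, 0.7]
opening: 0.0003
```

Run:
```python
from h import *
a=robot.read_camera("scene")[100:300,170:400,::-1];b=robot.read_camera("side")[100:300,150:350,::-1]
cv2.imwrite("pics/l1.png",cv2.resize(np.hstack([a,b]),None,fx=1.85,fy=1.85,interpolation=cv2.INTER_CUBIC))
```

```text
(no output)
```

View pics/l1.png

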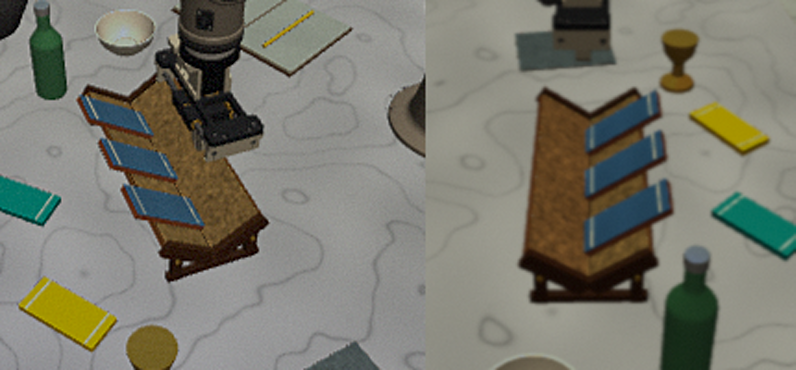

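Call:
jog_arm(deltas=[0.3, -0.04, 0, 0, 0, 0, 0.6, -0.08, 0, 0, 0, 0, 0.8, -0.1, 0, 0, 0, 0, 1.0, -0.13, 0, 0, 0, 0, 1.0, -0.13, 0, 0, 0, 0])

```text
time: 3.12
tool_pos: [0.6222, -0.0203, 0.1511]
tool_rot: [-3.142, 0.002, 3.012]
contact_force: [-1.1, -0.0, -0.1]
opening: 0.0009
```

Call:
jog_arm(deltas=[0.38, -0.06, 0, 0, 0, 0, 0.38, -0.06, -0.3, 0, 0, 0, 0.38, -0.06, -0.6, 0, 0, 0, 0.38, -0.06, -0.77, 0, 0, 0, 0.3, -0.05, -0.77, 0, 0, 0])

```text
time: 3.53
tool_pos: [0.6465, -0.0242, 0.0695]
tool_rot: [3.141, -0.008, 3.013]
contact_force: [-0.9, 0.5, 0.1]
opening: -0.0001
```

Call:
jog_arm(deltas=[-0.07, 0.01, 0, 0, 0, 0, -0.14, 0.018, 0, 0, 0, 0, -0.2, 0.026, 0.02, 0, 0, 0, -0.26, 0.033, 0.06, 0, 0, 0, -0.32, 0.04, 0.11, 0, 0, 0])

```text
time: 3.95
tool_pos: [0.6178, -0.0206, 0.088]
tool_rot: [-3.142, 0.004, 3.013]
contact_force: [1.3, -0.2, 1.4]
opening: 0.0004
```

Call:
jog_arm(deltas=[-0.05, 0.007, 0.12, 0, 0, 0, -0.1, 0.013, 0.25, 0, 0, 0, -0.18, 0.023, 0.32, 0, 0, 0, -0.26, 0.033, 0.38, 0, 0, 0, -0.34, 0.044, 0.42, 0, 0, 0])

```text
time: 4.37
tool_pos: [0.5822, -0.016, 0.1289]
tool_rot: [3.142, 0.001, 3.013]
contact_force: [0.6, -0.2, -0.2]
opening: 0.0001
```

Call:
jog_arm(deltas=[-0.1, 0.013, 0.04, 0, 0, 0, -0.2, 0.026, 0.07, 0, 0, 0, -0.3, 0.039, 0.09, 0, 0, 0, -0.4, 0.052, 0.11, 0, 0, 0, -0.5, 0.065, 0.12, 0, 0, 0])

```text
time: 4.78
tool_pos: [0.5316, -0.0093, 0.1398]
tool_rot: [3.141, -0.001, 3.013]
contact_force: [-1.1, -0.3, 0.2]
opening: 0.0005
```

Call:
jog_arm(deltas=[-0.1, 0.013, 0, 0, 0, 0, -0.2, 0.026, 0, 0, 0, 0, -0.25, 0.032, 0, 0, 0, 0, -0.25, 0.032, 0, 0, 0, 0, -0.25, 0.032, 0, 0, 0, 0])

```text
time: 5.2
tool_pos: [0.5079, -0.0064, 0.14]
tool_rot: [3.142, 0.0, 3.013]
contact_force: [0.6, -0.5, -0.1]
opening: 0.0002
```

```bash
cat > v.py <<'E'
from h import *
import sys
a=robot.read_camera("scene")[100:300,170:400,::-1];b=robot.read_camera("side")[100:300,150:350,::-1]
cv2.imwrite(f"pics/{sys.argv[1]}.png",cv2.resize(np.hstack([a,b]),None,fx=1.85,fy=1.85,interpolation=cv2.INTER_CUBIC))
for im,n in((a,"sc"),(b,"sd")):
    for A,q in quads(np.ascontiguousarray(im[:,:,::-1]),(95,60,40),(125,255,255),150): print(n,A,q.mean(0)+[(170,100) if n=="sc" else (150,100)][0])
E
python3 v.py l2
```

```text
sc 456.5 [258.75 210.5 ]
sc 375.5 [244.75 185.25]
sc 316.0 [232.25 161.5 ]
sd 695.0 [258.  215.5]
sd 521.5 [256.75 187.75]
sd 425.0 [255.25 165.25]
```

View pics/l2.png

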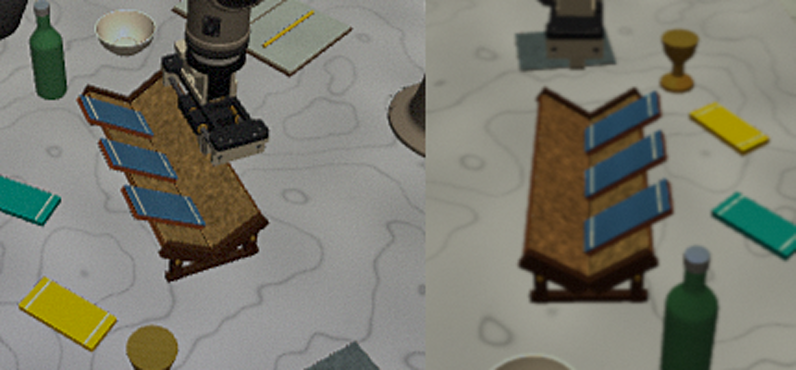

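Run:
```python
from h import *
o=robot.observe();print(o["tool_pos"],o["tool_rot"],o["qpos"])
ims=[]
for n in("scene","side"):
    p=robot.camera_params(n)
    im=robot.read_camera(n)[:,:,::-1].copy();im=cv2.resize(im,None,fx=2,fy=2,interpolation=cv2.INTER_CUBIC)
    for X,c in((o["tool_pos"],(0,0,255)),(o["tool_pos"]-[0,0,.011],(0,255,255)),(o["tool_pos"]+[0,0,.055],(255,0,255)),([.6315,-.0226,.1046],(0,255,0))):
        u=proj(p,np.array(X));print(n,u.round(1));cv2.circle(im,tuple(int(v*2) for v in u),3,c,-1)
    c=(proj(p,o["tool_pos"])*2).astype(int);ims.append(im[c[1]-200:c[1]+260,c[0]-190:c[0]+210])
cv2.imwrite("pics/p.png",np.hstack([cv2.copyMakeBorder(i,0,460-i.shape[0],0,400-i.shape[1],cv2.BORDER_CONSTANT) for i in ims]))
```

```text
[ 0.50842071 -0.00646844  0.13988243] [3.14149648e+00 4.49442523e-04 3.01271889e+00] [-1.63627134e-01  3.68629915e-01  1.65917064e+00  1.24533066e-04
  1.11334627e+00 -1.60560469e+00]
scene [281.5 188.4]
scene [281.3 191.2]
scene [282.6 173.4]
scene [237.8 209.7]
side [232.4 145.2]
side [232.5 148.6]
side [232.1 127.2]
side [277.8 156.2]
```

View pics/p.png

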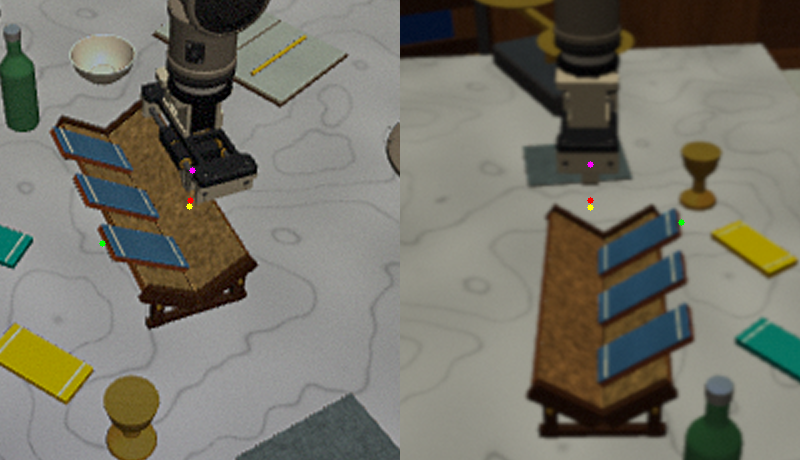

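```bash
python3 - <<'E'
from h import *
S,D=robot.camera_params("scene"),robot.camera_params("side")
print(proj(S,np.array([.525,0,.188])),proj(D,np.array([.525,0,.188])))
print(tri(S,(262,175),D,(222,113)),tri(S,(298,162),D,(258,112)),tri(S,(262,175),D,(258,112)),tri(S,(298,162),D,(222,113)),tri(S,(280,168.5),D,(240,113)))
E
sed -n 1,5p h.py >/dev/null
```

```text
[278.25837784 179.09845255] [238.0983941  127.93152531]
(array([ 0.52425988, -0.00590471,  0.22005906]), np.float64(0.08599668502493109)) (array([0.5355206 , 0.01789513, 0.24483525]), np.float64(0.09427462300684632)) (array([0.57690904, 0.00414476, 0.22976478]), np.float64(0.002025316369823162)) (array([0.48033388, 0.00888848, 0.23204735]), np.float64(0.009341288343415768)) (array([0.52841183, 0.00544118, 0.2298488 ]), np.float64(0.005281218831315633))
```

Call:
jog_arm(deltas=[0.3, -0.04, 0, 0, 0, 0, 0.6, -0.08, 0, 0, 0, 0, 0.8, -0.1, 0, 0, 0, 0, 1.0, -0.13, 0, 0, 0, 0, 1.0, -0.13, 0, 0, 0, 0])

```text
time: 5.82
tool_pos: [0.6111, -0.0201, 0.1391]
tool_rot: [3.142, 0.002, 3.012]
contact_force: [-2.1, -0.2, 0.2]
opening: 0.0003
```

Call:
jog_arm(deltas=[0.3, -0.04, 0, 0, 0, 0, 0.55, -0.07, -0.1, 0, 0, 0, 0.55, -0.07, -0.4, 0, 0, 0, 0.55, -0.07, -0.7, 0, 0, 0, 0.55, -0.07, -0.9, 0, 0, 0])

```text
time: 6.23
tool_pos: [0.6613, -0.0261, 0.0466]
tool_rot: [3.141, -0.004, 3.013]
contact_force: [-0.4, 0.2, -1.8]
opening: 0.0005
```

Run:
```python
from h import *
ims=[]
for n in("scene","side"):
    p=robot.camera_params(n);im=robot.read_camera(n)
    o=robot.observe();u=proj(p,o["tool_pos"]).round().astype(int);print(n,o["tool_pos"],u, o["contact_force"])
    c=np.ascontiguousarray(im[u[1]-60:u[1]+40,u[0]-50:u[0]+50,::-1]);ims.append(cv2.resize(c,None,fx=4,fy=4,interpolation=cv2.INTER_CUBIC))
cv2.imwrite("pics/q.png",np.hstack(ims))
```

```text
scene [ 0.65891994 -0.02579803  0.04269926] [229 227] [-1.63810586  1.01954753 -3.20441399]
side [ 0.65954728 -0.02586152  0.04529722] [287 174] [-0.08425767 -0.66960008  0.48487705]
```

View pics/q.png

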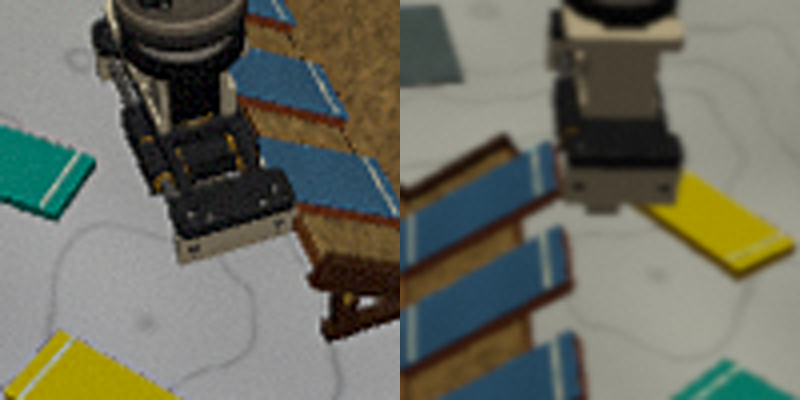

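Call:
jog_arm(deltas=[0, 0, -0.1, 0, 0, 0, -0.08, 0.01, -0.1, 0, 0, 0, -0.16, 0.02, -0.1, 0, 0, 0, -0.24, 0.03, -0.08, 0, 0, 0, -0.3, 0.039, -0.02, 0, 0, 0])

```text
time: 6.75
tool_pos: [0.6355, -0.0229, 0.0503]
tool_rot: [-3.142, 0.008, 3.013]
contact_force: [5.3, -0.9, 3.2]
opening: 0.0006
```

Call:
jog_arm(deltas=[-0.06, 0.008, 0.08, 0, 0, 0, -0.12, 0.015, 0.17, 0, 0, 0, -0.18, 0.023, 0.24, 0, 0, 0, -0.24, 0.031, 0.3, 0, 0, 0, -0.3, 0.039, 0.34, 0, 0, 0])

```text
time: 7.17
tool_pos: [0.6029, -0.0186, 0.0832]
tool_rot: [3.142, 0.002, 3.013]
contact_force: [1.0, 0.0, 1.0]
opening: 0.0004
```

Call:
jog_arm(deltas=[-0.1, 0.013, 0.06, 0, 0, 0, -0.2, 0.026, 0.1, 0, 0, 0, -0.3, 0.039, 0.13, 0, 0, 0, -0.4, 0.052, 0.15, 0, 0, 0, -0.5, 0.065, 0.17, 0, 0, 0])

```text
time: 7.58
tool_pos: [0.5516, -0.0119, 0.099]
tool_rot: [3.141, -0.001, 3.013]
contact_force: [0.0, 0.3, -0.5]
opening: 0.0005
```

Call:
jog_arm(deltas=[-0.1, 0.013, 0.02, 0, 0, 0, -0.2, 0.026, 0.02, 0, 0, 0, -0.3, 0.039, 0.02, 0, 0, 0, -0.38, 0.05, 0.02, 0, 0, 0, -0.38, 0.05, 0.02, 0, 0, 0])

```text
time: 8.0
tool_pos: [0.5129, -0.0067, 0.1008]
tool_rot: [3.141, -0.002, 3.013]
contact_force: [-0.2, 0.4, 0.1]
opening: 0.0003
```

```bash
python3 v.py l3
```

```text
sc 375.5 [244.75 185.25]
sc 314.0 [232.25 161.5 ]
sd 696.0 [258.  215.5]
sd 518.0 [256.75 187.75]
```

Call:
jog_arm(deltas=[0, 0, 0.3, 0, 0, 0, 0.3, -0.25, 0.4, 0, 0, 0, 0.6, -0.5, 0.4, 0, 0, 0, 0.8, -0.75, 0.4, 0, 0, 0, 1.0, -1.0, 0.4, 0, 0, 0])

```text
time: 8.52
tool_pos: [0.6167, -0.1083, 0.1411]
tool_rot: [-3.142, 0.001, 3.013]
contact_force: [0.7, 1.1, 0.6]
opening: 0.0003
```

Call:
jog_arm(deltas=[0.35, -0.23, 0, 0, 0, 0, 0.35, -0.23, -0.2, 0, 0, 0, 0.35, -0.23, -0.5, 0, 0, 0, 0.35, -0.23, -0.8, 0, 0, 0, 0.35, -0.23, -0.91, 0, 0, 0])

```text
time: 8.93
tool_pos: [0.6478, -0.1297, 0.0447]
tool_rot: [3.14, -0.007, 3.012]
contact_force: [-1.6, 0.4, -1.2]
opening: 0.0003
```

Call:
jog_arm(deltas=[0, 0, -0.1, 0, 0, 0, -0.08, 0.01, -0.1, 0, 0, 0, -0.16, 0.02, -0.1, 0, 0, 0, -0.24, 0.03, -0.08, 0, 0, 0, -0.3, 0.039, -0.02, 0, 0, 0])

```text
time: 9.35
tool_pos: [0.6223, -0.1267, 0.0498]
tool_rot: [-3.141, 0.006, 3.013]
contact_force: [3.1, -0.2, 3.5]
opening: 0.0005
```

Call:
jog_arm(deltas=[-0.06, 0.008, 0.08, 0, 0, 0, -0.12, 0.015, 0.17, 0, 0, 0, -0.18, 0.023, 0.24, 0, 0, 0, -0.24, 0.031, 0.3, 0, 0, 0, -0.3, 0.039, 0.34, 0, 0, 0])

```text
time: 9.77
tool_pos: [0.5899, -0.1224, 0.0831]
tool_rot: [-3.141, 0.001, 3.013]
contact_force: [0.8, -1.0, 0.6]
opening: 0.0007
```

Call:
jog_arm(deltas=[-0.1, 0.013, 0.06, 0, 0, 0, -0.2, 0.026, 0.1, 0, 0, 0, -0.3, 0.039, 0.13, 0, 0, 0, -0.4, 0.052, 0.15, 0, 0, 0, -0.5, 0.065, 0.17, 0, 0, 0])

```text
time: 10.18
tool_pos: [0.5386, -0.1155, 0.0991]
tool_rot: [3.141, -0.001, 3.013]
contact_force: [0.9, 0.3, 0.6]
opening: 0.0003
```

Call:
jog_arm(deltas=[-0.1, 0.013, 0.02, 0, 0, 0, -0.2, 0.026, 0.02, 0, 0, 0, -0.3, 0.039, 0.02, 0, 0, 0, -0.38, 0.05, 0.02, 0, 0, 0, -0.38, 0.05, 0.02, 0, 0, 0])

```text
time: 10.6
tool_pos: [0.4999, -0.1103, 0.1008]
tool_rot: [3.141, -0.002, 3.013]
contact_force: [0.2, 0.0, 0.1]
opening: 0.0006
```

```bash
python3 v.py l4
```

```text
sc 314.0 [232.25 161.5 ]
sd 693.0 [258.  215.5]
```

Call:
jog_arm(deltas=[0, 0, 0.3, 0, 0, 0, 0.3, -0.25, 0.4, 0, 0, 0, 0.6, -0.5, 0.4, 0, 0, 0, 0.8, -0.75, 0.4, 0, 0, 0, 1.0, -1.0, 0.4, 0, 0, 0])

```text
time: 11.12
tool_pos: [0.6037, -0.2119, 0.1411]
tool_rot: [-3.141, 0.001, 3.013]
contact_force: [0.6, -0.4, 0.5]
opening: 0.0001
```

Call:
jog_arm(deltas=[0.34, -0.27, 0, 0, 0, 0, 0.34, -0.27, -0.2, 0, 0, 0, 0.34, -0.27, -0.5, 0, 0, 0, 0.34, -0.27, -0.8, 0, 0, 0, 0.34, -0.27, -0.91, 0, 0, 0])

```text
time: 11.53
tool_pos: [0.6339, -0.2368, 0.0445]
tool_rot: [3.139, -0.007, 3.013]
contact_force: [0.2, 0.6, -0.9]
opening: 0.0004
```

Call:
jog_arm(deltas=[0, 0, -0.1, 0, 0, 0, -0.08, 0.01, -0.1, 0, 0, 0, -0.16, 0.02, -0.1, 0, 0, 0, -0.24, 0.03, -0.08, 0, 0, 0, -0.3, 0.039, -0.02, 0, 0, 0])

```text
time: 11.95
tool_pos: [0.6084, -0.2347, 0.05]
tool_rot: [-3.14, 0.006, 3.013]
contact_force: [3.8, 0.3, 2.9]
opening: 0.0
```

Call:
jog_arm(deltas=[-0.06, 0.008, 0.08, 0, 0, 0, -0.12, 0.015, 0.17, 0, 0, 0, -0.18, 0.023, 0.24, 0, 0, 0, -0.24, 0.031, 0.3, 0, 0, 0, -0.3, 0.039, 0.34, 0, 0, 0])

```text
time: 12.37
tool_pos: [0.5758, -0.2301, 0.0831]
tool_rot: [-3.141, 0.001, 3.013]
contact_force: [2.0, -0.8, 1.6]
opening: 0.0007
```

Call:
jog_arm(deltas=[-0.1, 0.013, 0.06, 0, 0, 0, -0.2, 0.026, 0.1, 0, 0, 0, -0.3, 0.039, 0.13, 0, 0, 0, -0.4, 0.052, 0.15, 0, 0, 0, -0.5, 0.065, 0.17, 0, 0, 0])

```text
time: 12.78
tool_pos: [0.5246, -0.2232, 0.0991]
tool_rot: [3.141, -0.001, 3.013]
contact_force: [0.1, 0.5, 0.1]
opening: 0.0006
```

Call:
jog_arm(deltas=[-0.1, 0.013, 0.02, 0, 0, 0, -0.2, 0.026, 0.02, 0, 0, 0, -0.3, 0.039, 0.02, 0, 0, 0, -0.38, 0.05, 0.02, 0, 0, 0, -0.38, 0.05, 0.02, 0, 0, 0])

```text
time: 13.2
tool_pos: [0.486, -0.218, 0.1008]
tool_rot: [3.141, -0.002, 3.012]
contact_force: [0.2, 0.4, -1.0]
opening: 0.0005
```

Call:
jog_arm(deltas=[0.3, 0, 0.3, 0, 0, 0, 0.6, 0, 0.6, 0, 0, 0, 0.9, 0, 0.9, 0, 0, 0, 1.0, 0, 1.0, 0, 0, 0, 1.0, 0, 1.0, 0, 0, 0])

```text
time: 13.62
tool_pos: [0.5917, -0.2189, 0.204]
tool_rot: [-3.139, 0.007, 3.014]
contact_force: [-0.5, -0.8, 0.7]
opening: 0.0006
```

```bash
python3 v.py l5
```

View pics/l5.png

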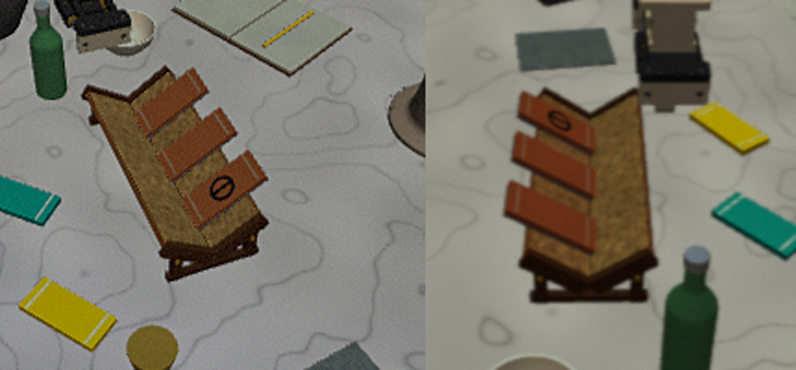

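Call:
jog_arm(deltas=[0, 0.25, 0, 0.01, 0.077, 0, 0, 0.5, 0, 0.02, 0.154, 0, -0.1, 0.75, 0, 0.03, 0.231, 0, -0.2, 1, 0, 0.04, 0.308, 0, -0.3, 1.0, 0, 0.05, 0.386, 0], claw=1)

```text
time: 14.13
tool_pos: [0.5569, -0.1142, 0.201]
tool_rot: [3.14, -0.619, 3.018]
contact_force: [0.5, -0.9, 0.5]
opening: 0.0293
```

Call:
jog_arm(deltas=[-0.1, 0.3, -0.1, 0, 0, 0, -0.2, 0.6, -0.2, 0, 0, 0, -0.3, 0.9, -0.4, 0, 0, 0, -0.33, 1, -0.4, 0, 0, 0, -0.33, 1, -0.4, 0, 0, 0])

```text
time: 14.55
tool_pos: [0.5225, -0.0163, 0.1596]
tool_rot: [3.141, -0.618, 3.016]
contact_force: [0.4, -1.0, 0.5]
opening: 0.0626
```

```bash
cat > w.py <<'E'
from h import *
import sys
from scipy.spatial.transform import Rotation as Ro
o=robot.observe();T=Ro.from_euler("xyz",o["tool_rot"]).as_matrix();t=o["tool_pos"]
print(t.round(4),o["tool_rot"].round(3),o["opening"],o["contact_force"].round(1),"j",o["qpos"].round(2));print(T.round(3).tolist())
p=robot.camera_params("wrist");w=robot.read_camera("wrist")[:,:,::-1].copy()
R=np.array(p["R"]);print("cam in tool",(T.T@(-R.T@p["t"]-t)).round(4).tolist(),(R@T).round(3).tolist(),p["fx"],p["cx"],p["cy"])
h=o["opening"]/2
for l,c in(((0,h,.011),(0,255,255)),((0,-h,.011),(0,255,255)),((0,h,-.03),(255,0,255)),((0,-h,-.03),(255,0,255))):
    u=proj(p,t+T@np.array(l));print(u.round(1));
    if 0<u[0]<512 and 0<u[1]<384: cv2.circle(w,tuple(int(v) for v in u),3,c,-1)
s=robot.read_camera("scene")[:,:,::-1].copy();d=robot.read_camera("side")[:,:,::-1].copy()
cv2.imwrite("pics/%s_s.png"%sys.argv[1],s);cv2.imwrite("pics/%s_d.png"%sys.argv[1],d);cv2.imwrite("pics/%s_w.png"%sys.argv[1],w)
f=lambda i,n:cv2.resize(i[(c:=proj(robot.camera_params(n),t).astype(int))[1]-70:c[1]+55,c[0]-64:c[0]+64],(400,390),interpolation=cv2.INTER_CUBIC)
for n in("scene","side"): print(n,"crop origin",proj(robot.camera_params(n),t).astype(int)-[64,70],"scale 3.125")
for n in("scene","side"):
    for k in(1,-1): print(n,"nominal tip",proj(robot.camera_params(n),t+T@np.array([0,k*h,.011])).round(1))
W=cv2.resize(w,(400,300));W=cv2.copyMakeBorder(W,0,0,0,0,cv2.BORDER_CONSTANT)
top=np.hstack([f(s,"scene")[:300],f(d,"side")[:300]])
cv2.imwrite("pics/%s.png"%sys.argv[1],np.vstack([top,np.hstack([W,np.zeros_like(W)])]))
E
python3 w.py a1
```

```text
[ 0.5225 -0.0163  0.1596] [ 3.141 -0.618  3.016] 0.06261514182698932 [ 0.4 -1.   0.5] j [-0.16  0.79  1.02 -0.02  1.95 -1.61]
[[-0.809, 0.126, -0.574], [0.102, 0.992, 0.073], [0.579, 0.001, -0.815]]
cam in tool [0.0716, 0.0007, -0.1846] [[0.001, 1.0, -0.001], [-0.964, 0.001, -0.266], [-0.266, 0.001, 0.964]] 295.8506146390995 250.4919310013158 190.92528796358846
[293.8 215.2]
[204.6 215.2]
[304.1 240.1]
[193.8 240. ]
scene crop origin [211 112] scale 3.125
side crop origin [173  70] scale 3.125
scene nominal tip [282.3 192.4]
scene nominal tip [272.8 176.7]
side nominal tip [235.7 137.2]
side nominal tip [235.5 149.7]
```

View pics/a1.png

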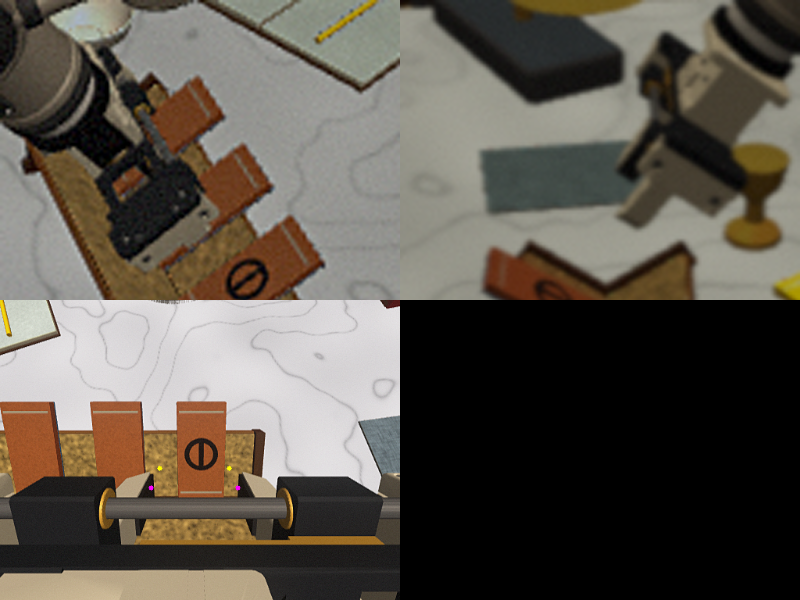

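Run:
```python
from h import *
from scipy.spatial.transform import Rotation as Ro
S,D,W=[robot.camera_params(n) for n in("scene","side","wrist")]
im=robot.read_camera("wrist");o=robot.observe();cv2.imwrite("pics/w2.png",im[:,:,::-1])
T=Ro.from_euler("xyz",o["tool_rot"]).as_matrix();t=o["tool_pos"];print(t,o["opening"])
def ring(im,roi):
    x0,y0,x1,y1=roi;c=im[y0:y1,x0:x1]
    hsv=cv2.cvtColor(im,cv2.COLOR_RGB2HSV)
    return c
sc=cv2.imread("pics/l5.png") 
def dark(img,lo,roi):
    x0,y0,x1,y1=roi;g=img[y0:y1,x0:x1].max(2);ys,xs=np.nonzero(g<lo);return np.array([xs.min()+xs.max(),ys.min()+ys.max()])/2+[x0,y0],(np.ptp(xs),np.ptp(ys))
a,sa=dark(sc,75,(205,170,240,205));b,sb=dark(sc,75,(540,106,576,136))
a=a/1.85+[170,100];b=(b-[230*1.85,0])/1.85+[150,100]
w,sw=dark(im,60,(232,165,290,230));print(a,b,w,sa,sb,sw)
X,e=tri(S,a,D,b);print("scene+side ring",X,e)
for p,q,n in((S,a,"S"),(D,b,"D"),(W,w,"W")):
    # local tile-back plane from rack model
    ex=np.array([.9917,-.1288,0]);nn=.5736*ex+np.array([0,0,.8192]);V=np.array([.5257,-.0089,.030])+.012*nn
    c,d=ray(p,q);print(n,(c+d*((V-c)@nn)/(d@nn)).round(4))
print("proj ring in wrist",proj(W,X))
h=o["opening"]/2
for z in(.011,-.01,-.03): print(z,proj(W,t+T@np.array([0,h,z])).round(1),proj(W,t+T@np.array([.0095,h,z])).round(1),proj(W,t+T@np.array([-.0095,h+.019,z])).round(1))
# terracotta contours wrist
hsv=cv2.cvtColor(im,cv2.COLOR_RGB2HSV);print(hsv[110:120,250].mean(0))
crop=np.hstack([cv2.resize(im[150:290,150:360,::-1],None,fx=3.7,fy=3.7,interpolation=cv2.INTER_CUBIC)])
cv2.imwrite("pics/wc.png",crop)
```

```text
[ 0.52539722 -0.02008048  0.16141614] 0.07856345746552323
[291.08108108 202.43243243] [221.35135135 165.13513514] [260.5 194. ] (np.int64(30), np.int64(29)) (np.int64(35), np.int64(29)) (np.int64(41), np.int64(40))
scene+side ring [ 0.47695588 -0.00051762  0.07311583] 0.00028386314338261885
S [0.4794 0.003  0.0779]
D [ 0.4765 -0.0087  0.0788]
W [ 0.4792 -0.003   0.0775]
proj ring in wrist [262.4723325  193.00695741]
0.011 [305.  215.6] [305.7 202.7] [331.1 228.2]
-0.01 [310.9 227.1] [311.7 212.9] [339.7 240.9]
-0.03 [317.8 240.6] [318.9 224.9] [349.8 255.8]
[123.7   4.6 202. ]
```

View pics/wc.png

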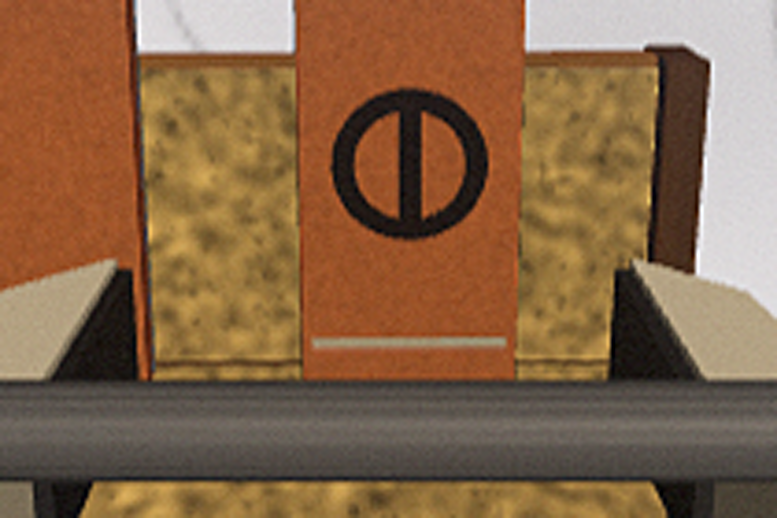

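Call:
jog_arm(deltas=[0.09, 0.1, -0.05, 0, 0, 0, 0.09, 0.1, -0.05, 0, 0, 0, -0.03, 0.115, -0.22, 0, 0, 0, -0.15, 0.13, -0.39, 0, 0, 0, -0.255, 0.145, -0.54, 0, 0, 0], claw=0.87)

```text
time: 15.17
tool_pos: [0.499, -0.0053, 0.1063]
tool_rot: [-3.141, -0.611, 3.011]
contact_force: [0.4, 0.7, -0.1]
opening: 0.0799
```

Call:
jog_arm(deltas=[-0.1, 0.013, -0.14, 0, 0, 0, -0.2, 0.026, -0.28, 0, 0, 0, -0.28, 0.036, -0.4, 0, 0, 0, -0.33, 0.042, -0.47, 0, 0, 0, -0.33, 0.042, -0.47, 0, 0, 0])

```text
time: 15.58
tool_pos: [0.4652, -0.0005, 0.0592]
tool_rot: [3.142, -0.614, 3.012]
contact_force: [0.8, 0.1, -0.1]
opening: 0.0801
```

Run:
```python
from h import *
from scipy.spatial.transform import Rotation as Ro
W=robot.camera_params("wrist");o=robot.observe();im=robot.read_camera("wrist")
T=Ro.from_euler("xyz",o["tool_rot"]).as_matrix();t=o["tool_pos"];print(t,o["opening"],o["contact_force"])
X=np.array([.4792,-.003,.0775]);print("ring in tool",T.T@(X-t),"ring px",proj(W,X))
ex=np.array([.9917,-.1288,0]);ey=np.array([.1288,.9917,0]);u=-.8192*ex+np.array([0,0,.5736])
for s in(-.065,0,.065):
  print([proj(W,X+u*s+ey*k).round(0).tolist() for k in(-.03,.03)])
h=o["opening"]/2
for z in(.011,-.01,-.027): print(z,[proj(W,t+T@np.array([.0095,k*h,z])).round(1).tolist() for k in(1,-1)])
cv2.imwrite("pics/w3.png",cv2.resize(im[100:340,90:420,::-1],None,fx=2.4,fy=2.4,interpolation=cv2.INTER_CUBIC))
```

```text
[ 0.46524666 -0.000475    0.05916967] 0.08013084499814667 [ 0.80016502  0.12414655 -0.11828075]
ring in tool [-0.00101633 -0.00069788 -0.02314201] ring px [247.80792775 236.73296123]
[[202.0, 329.0], [294.0, 329.0]]
[[197.0, 237.0], [299.0, 237.0]]
[[191.0, 124.0], [304.0, 124.0]]
0.011 [[307.0, 202.3], [191.4, 202.2]]
-0.01 [[313.2, 212.5], [184.9, 212.4]]
-0.027 [[319.3, 222.5], [178.6, 222.5]]
```

View pics/w3.png

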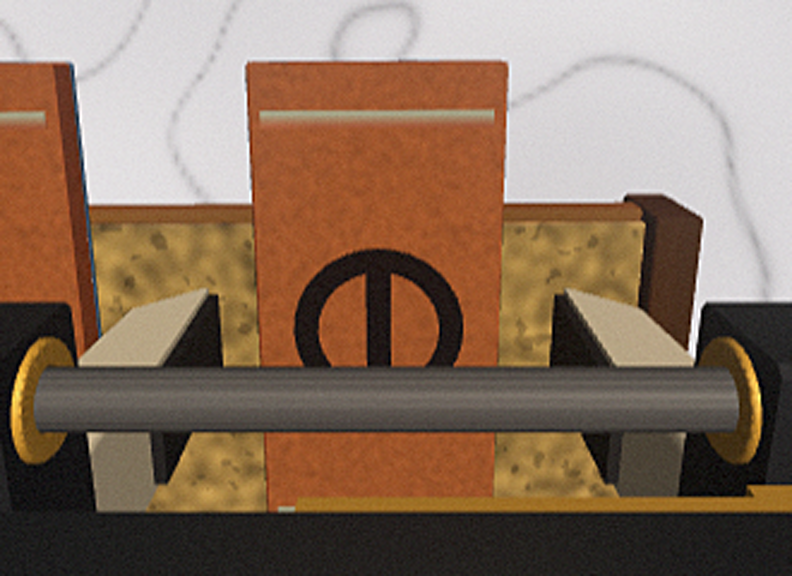

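Call:
jog_arm(deltas=[-0.03, 0, -0.04, 0, 0, 0, -0.05, 0, -0.07, 0, 0, 0, -0.06, 0, -0.085, 0, 0, 0, -0.069, 0.002, -0.098, 0, 0, 0, -0.075, 0.003, -0.106, 0, 0, 0])

```text
time: 16.05
tool_pos: [0.4591, 0.0005, 0.0492]
tool_rot: [3.141, -0.611, 3.013]
contact_force: [-0.3, 0.8, -1.1]
opening: 0.08
```

Call:
jog_arm(deltas=[0, 0, 0, 0, 0, 0, 0, 0, 0, 0, 0, 0, 0, 0, 0, 0, 0, 0, 0, 0, 0, 0, 0, 0, 0, 0, 0, 0, 0, 0], claw=0.5, newtons=35)

```text
time: 16.47
tool_pos: [0.4591, 0.0004, 0.0493]
tool_rot: [-3.142, -0.611, 3.013]
contact_force: [0.1, -0.9, 1.3]
opening: 0.0595
```

Call:
jog_arm(deltas=[0, 0, 0, 0, 0, 0, 0, 0, 0, 0, 0, 0, 0, 0, 0, 0, 0, 0, 0, 0, 0, 0, 0, 0, 0, 0, 0, 0, 0, 0])

```text
time: 16.88
tool_pos: [0.4591, 0.0004, 0.0493]
tool_rot: [-3.142, -0.611, 3.013]
contact_force: [-0.5, -1.1, 1.8]
opening: 0.0593
```

Call:
jog_arm(deltas=[0.03, 0, 0.05, 0, 0, 0, 0.06, -0.01, 0.12, 0, 0, 0, 0.1, -0.01, 0.24, 0, 0, 0, 0.1, -0.01, 0.4, 0, 0, 0, 0.1, -0.01, 0.56, 0, 0, 0])

```text
time: 17.3
tool_pos: [0.4694, -0.0004, 0.106]
tool_rot: [3.141, -0.611, 3.013]
contact_force: [1.3, -0.7, -2.1]
opening: 0.0594
```

Call:
jog_arm(deltas=[0, 0, 0.16, 0, 0, 0, 0, 0, 0.34, 0, 0, 0, 0, 0, 0.5, 0, 0, 0, 0, 0, 0.6, 0, 0, 0, 0, 0, 0.6, 0, 0, 0])

```text
time: 17.72
tool_pos: [0.4702, -0.0006, 0.1673]
tool_rot: [3.141, -0.607, 3.013]
contact_force: [-0.4, -0.7, -2.1]
opening: 0.0592
```

Call:
jog_arm(deltas=[0, 0.1, 0, -0.01, -0.077, 0, 0, 0.3, 0, -0.02, -0.154, 0, 0, 0.5, 0, -0.03, -0.231, 0, 0.05, 0.75, 0, -0.04, -0.308, 0, 0.1, 1.0, 0, -0.05, -0.386, 0])

```text
time: 18.13
tool_pos: [0.4791, 0.1003, 0.1653]
tool_rot: [3.14, 0.006, 3.012]
contact_force: [1.0, 0.7, -2.1]
opening: 0.0593
```

Call:
jog_arm(deltas=[0.1, 0.25, 0, 0, 0, 0.02, 0.2, 0.5, 0, 0, 0, 0.04, 0.3, 0.7, 0, 0, 0, 0.06, 0.38, 0.9, 0, 0, 0, 0.08, 0.38, 1.0, 0, 0, 0, 0.1])

```text
time: 18.55
tool_pos: [0.5174, 0.2015, 0.1642]
tool_rot: [3.141, -0.001, -3.11]
contact_force: [-1.0, 0.1, -2.1]
opening: 0.0592
```

Call:
jog_arm(deltas=[0, 0.25, 0, 0, 0, 0, 0, 0.5, 0, 0, 0, 0, 0, 0.75, 0, 0, 0, 0, 0, 0.9, 0, 0, 0, 0, 0, 1.0, 0, 0, 0, 0])

```text
time: 18.97
tool_pos: [0.5162, 0.3006, 0.1644]
tool_rot: [-3.141, -0.002, -3.112]
contact_force: [-0.9, 0.2, -1.9]
opening: 0.0595
```

Call:
jog_arm(deltas=[0, 0.15, -0.2, 0, 0, 0, 0, 0.3, -0.4, 0, 0, 0, 0, 0.43, -0.7, 0, 0, 0, 0, 0.43, -1.0, 0, 0, 0, 0, 0.43, -1.0, 0, 0, 0])

```text
time: 19.38
tool_pos: [0.513, 0.3403, 0.0587]
tool_rot: [-3.136, -0.011, -3.113]
contact_force: [-1.2, -1.4, -2.4]
opening: 0.0596
```

Run:
```python
from h import *
o=robot.observe();print(o["tool_pos"],o["tool_rot"],o["opening"],o["contact_force"])
ims=[]
for n in("scene","side","wrist"):
    p=robot.camera_params(n);im=robot.read_camera(n)
    u=proj(p,o["tool_pos"]).round().astype(int);print(n,u)
    cv2.imwrite(f"pics/z_{n}.png",im[:,:,::-1])
    for A,q in quads(im,(4,120,60),(14,255,255),150): 
        print(n,A,q.tolist())
        if n=="wrist": print([onz(p,v,o["tool_pos"][2]+.0348).round(4).tolist() for v in q])
```

```text
[0.51297629 0.34028705 0.05872767] [-3.13611731 -0.01106916 -3.1127016 ] 0.059550812247683826 [-1.20584367 -1.42826471 -2.36710357]
scene [356 309]
scene 725.5 [[366.0, 315.0], [345.0, 328.0], [327.0, 305.0], [358.0, 288.0]]
scene 685.5 [[299.0, 175.0], [262.0, 198.0], [254.0, 183.0], [286.0, 155.0]]
scene 589.0 [[283.0, 150.0], [249.0, 174.0], [241.0, 161.0], [272.0, 133.0]]
scene 628.5 [[52.0, 128.0], [0.0, 143.0], [0.0, 130.0], [49.0, 116.0]]
scene 2501.0 [[113.0, 145.0], [64.0, 100.0], [61.0, 85.0], [165.0, 58.0]]
scene 170.0 [[352.0, 33.0], [350.0, 46.0], [311.0, 41.0], [336.0, 33.0]]
scene 5970.0 [[135.0, 0.0], [148.0, 61.0], [60.0, 81.0], [41.0, 0.0]]
side [223 112]
side 5514.5 [[511.0, 313.0], [511.0, 383.0], [426.0, 383.0], [407.0, 313.0]]
side 828.5 [[241.0, 218.0], [242.0, 237.0], [193.0, 214.0], [196.0, 185.0]]
side 661.5 [[241.0, 192.0], [241.0, 207.0], [193.0, 183.0], [212.0, 150.0]]
wrist [247 214]
wrist 2729.5 [[302.0, 280.0], [301.0, 307.0], [200.0, 307.0], [199.0, 280.0]]
[[0.5414, 0.3739, 0.0935], [0.5601, 0.3747, 0.0935], [0.5619, 0.3129, 0.0935], [0.5432, 0.3126, 0.0935]]
wrist 540.0 [[277.0, 230.0], [277.0, 252.0], [256.0, 252.0], [256.0, 219.0]]
[[0.5099, 0.3574, 0.0935], [0.5236, 0.3581, 0.0935], [0.5239, 0.3459, 0.0935], [0.5036, 0.3452, 0.0935]]
wrist 543.5 [[245.0, 252.0], [224.0, 252.0], [224.0, 234.0], [245.0, 213.0]]
[[0.5241, 0.3395, 0.0935], [0.5244, 0.3274, 0.0935], [0.5132, 0.3273, 0.0935], [0.5002, 0.339, 0.0935]]
wrist 11257.5 [[309.0, 126.0], [303.0, 252.0], [198.0, 252.0], [192.0, 126.0]]
[[0.4518, 0.3709, 0.0935], [0.5231, 0.3731, 0.0935], [0.5249, 0.3123, 0.0935], [0.4535, 0.3105, 0.0935]]
```

Call:
jog_arm(deltas=[0, 0, -0.15, 0, 0, 0, 0, 0, -0.3, 0, 0, 0, 0, 0, -0.45, 0, 0, 0, 0, 0, -0.55, 0, 0, 0, 0, 0, -0.62, 0, 0, 0])

```text
time: 19.95
tool_pos: [0.518, 0.3424, 0.0042]
tool_rot: [3.141, 0.002, -3.114]
contact_force: [-1.0, -0.4, -2.2]
opening: 0.0594
```

Call:
jog_arm(deltas=[0, 0, -0.04, 0, 0, 0, 0, 0, -0.08, 0, 0, 0, 0, 0, -0.12, 0, 0, 0, 0, 0, -0.14, 0, 0, 0, 0, 0, -0.16, 0, 0, 0])

```text
time: 20.37
tool_pos: [0.5172, 0.3427, -0.0126]
tool_rot: [3.141, 0.001, -3.113]
contact_force: [-0.1, 0.9, -2.2]
opening: 0.0593
```

Cmd z is -0.0126; contact expected near -0.019. Step 1.2 mm per row.

Call:
jog_arm(deltas=[0, 0, -0.012, 0, 0, 0, 0, 0, -0.024, 0, 0, 0, 0, 0, -0.036, 0, 0, 0, 0, 0, -0.045, 0, 0, 0, 0, 0, -0.05, 0, 0, 0])

```text
time: 20.78
tool_pos: [0.5171, 0.3426, -0.0177]
tool_rot: [3.141, 0.0, -3.113]
contact_force: [-0.5, -0.2, -0.5]
opening: 0.0593
```

Call:
jog_arm(deltas=[0, 0, -0.004, 0, 0, 0, 0, 0, -0.008, 0, 0, 0, 0, 0, -0.01, 0, 0, 0, 0, 0, -0.01, 0, 0, 0])

```text
time: 21.12
tool_pos: [0.5173, 0.3426, -0.0185]
tool_rot: [3.141, 0.001, -3.113]
contact_force: [1.1, 0.1, 1.0]
opening: 0.0595
```

Call:
jog_arm(deltas=[0, 0, 0, 0, 0, 0, 0, 0, 0, 0, 0, 0, 0, 0, 0, 0, 0, 0, 0, 0, 0, 0, 0, 0, 0, 0, 0, 0, 0, 0], claw=0.85)

```text
time: 21.53
tool_pos: [0.517, 0.3425, -0.0188]
tool_rot: [3.142, 0.0, -3.113]
contact_force: [-0.6, -0.4, 0.6]
opening: 0.0776
```

Call:
jog_arm(deltas=[0, 0, 0.1, 0, 0, 0, 0, 0, 0.3, 0, 0, 0, 0, 0, 0.6, 0, 0, 0, 0, 0, 0.9, 0, 0, 0, 0, 0, 1.0, 0, 0, 0])

```text
time: 21.95
tool_pos: [0.5192, 0.3437, 0.0867]
tool_rot: [3.138, 0.007, -3.113]
contact_force: [0.1, -0.1, 0.7]
opening: 0.0782
```

Call:
jog_arm(deltas=[-0.1, -0.3, 0.2, 0, 0, 0, -0.3, -0.6, 0.5, 0, 0, 0, -0.5, -0.9, 0.8, 0, 0, 0, -0.6, -1.0, 1.0, 0, 0, 0, -0.6, -1.0, 1.0, 0, 0, 0])

```text
time: 22.37
tool_pos: [0.457, 0.2408, 0.1868]
tool_rot: [3.14, 0.007, -3.115]
contact_force: [2.0, 1.4, 0.3]
opening: 0.0783
```

Run:
```python
from h import *
o=robot.observe();print(o["tool_pos"],o["opening"])
I={}
for n in("scene","side"):
    p=robot.camera_params(n);im=robot.read_camera(n);I[n]=im[:,:,::-1]
    roi=(300,270,410,375) if n=="scene" else (185,105,265,145)
    for A,q in quads(im,(4,120,60),(14,255,255),100,roi): print(n,A,[onz(p,v,.016).round(3).tolist() for v in q],"ctr",onz(p,q.mean(0),.016))
    for A,q in quads(im,(70,15,40),(110,120,170),300,roi): print("mat",n,A,[onz(p,v,.004).round(3).tolist() for v in q])
f=lambda i:cv2.resize(i,(400,400),interpolation=cv2.INTER_CUBIC)
cv2.imwrite("pics/fin.png",np.vstack([np.hstack([f(I["scene"][110:390,170:450]),f(I["side"][90:330,150:390])])]))
```

```text
[0.45696249 0.24078362 0.18676879] 0.07834509574427234
scene 1258.5 [[0.453, 0.373, 0.016], [0.584, 0.377, 0.016], [0.585, 0.316, 0.016], [0.457, 0.311, 0.016]] ctr [0.52130644 0.34475884 0.016     ]
mat scene 3984.5 [[0.43, 0.414, 0.004], [0.605, 0.416, 0.004], [0.608, 0.276, 0.004], [0.432, 0.272, 0.004]]
side 278.5 [[0.581, 0.308, 0.016], [0.453, 0.303, 0.016], [0.453, 0.367, 0.016], [0.579, 0.374, 0.016]] ctr [0.5160007  0.33744173 0.016     ]
mat side 301.5 [[0.605, 0.278, 0.004], [0.433, 0.272, 0.004], [0.429, 0.399, 0.004], [0.599, 0.417, 0.004]]
```

View pics/fin.png

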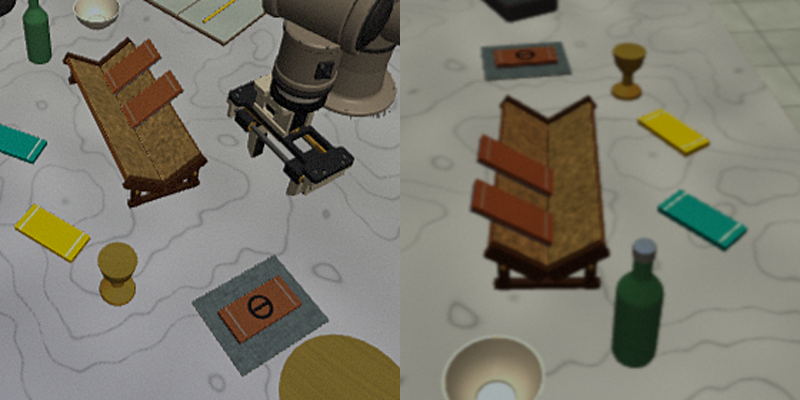

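The stamped tile lies centred on the mat, ring up. The two plain tiles are turned over in the rack, and nothing else has moved.

```bash
python3 -c "
from cell import robot
print(robot.observe()['qvel'].round(3));print(robot.hand_in())"
```

```text
[ 0.014  0.058  0.006  0.001 -0.011  0.002]
the job is handed in; nothing more can be done
None
```

The job is done and handed in at about 22.5 s. All three tiles were leafed onto the near side. The ring-stamped one, which was nearest the mat, was lifted out and laid flat on the mat, ring up.

**Final checks:**
- **Tile on the mat:** the two camera views put its centre at about (0.516–0.521, 0.337–0.345), against a mat centre of about (0.517, 0.343). It is level with the mat's sides.
- **The rest of the scene:** the two plain tiles lie back up in the rack. The bottle, cup, bowl, and the yellow and turquoise look-alikes stand where they were.
- **Forces:** the wrist readings I saw stayed around 6 N or less.

**What disagreed:**
- **Fingertip position:** the real fingertips are about 27 mm behind the reported TCP, where the description puts them 11 mm ahead. The cameras, the wrist view and the contact at placing all agreed on this.
- **Early misses:** because of that, my first two pushes passed over the first tile without moving it. I corrected for the offset afterwards.

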